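Dress the hallway cabinet top

ROBOT

A 6-joint arm with a two-finger parallel gripper is mounted at the origin on the work surface. World frame = base frame: x ahead of the robot, y to its left, z up, the work surface at z = 0. Lengths are in m, angles in rad, forces in N, time in s.
With the tool pointing down it reaches from about 0.275 to 1 m from the base axis. Payload 8.4 kg.
Tool frame: the origin (TCP) lies at the very end of the fingers, on their centre line; the grasp point (between the pads) lies 19 mm behind it; z points along the fingers, y is the direction in which the jaws open and shut (so a half turn about z gives the same grasp; the last joint's range is limited). The gripper opens to 85 mm and grips with 20 to 120 N. Pads are 22 mm wide; open, the fingers measure 114 mm over their backs; the gripper's body (76 mm by 85 mm) begins 54 mm behind the grasp point. The pads swing forward as they close: fully open they stand 13 mm farther back than shut.
Start: joints at [-1.159, 0.353, 1.633, -0, 1.155, -0.002], TCP at [0.251, -0.572, 0.231] pointing down, gripper open.
Joint ranges: [-2.63, 2.63], [-0.92, 2.1], [0.06, 2.66], [-1.3, 4.44], [0, 2.69], [-3.02, 3.02]. Speed limits (rad/s): [2.22, 2.22, 2.79, 3.14, 3.14, 3.14].

INTERFACE

Orientations are given as a unit quaternion [w, x, y, z].
In Python, from bench import status, viewer, ticket gives the robot as it stands.
- The arm moves only by the tool servo_tool, never from a script. Its argument "rows" is a list of rows, each an object with "xyz": the shift along the world's x, y, z in units of 0.03 m (1.0 is 0.03 m), a list of three; "turn": the turn about the world's z in units of 4 degrees (1.0 is 4 degrees); "grip": the opening in per cent of the stroke, from 0 (shut) to 100 (fully open). In form: [{"xyz": [tx, ty, tz], "turn": turn, "grip": grip}, ...]. A call has 1 to 20 rows; each row shifts and turns the commanded pose from where the row before left it; what a row does not reach is not made up. A row lasts 1/10 s, in which the tool goes at most 50 mm and 8.59 degrees, less where a joint would pass 70% of its speed; a pose out of reach is approached as far as the arm can. A call with a number of a shift or a turn outside -1 to 1 is refused whole. A call with a gripper value outside its range is refused whole. The fingers move at their own pace and stop on an object; "squeeze" is the grip in N (left out, the last holds). Time passes only in rows, so rows that do not move let the fingers close. It gives the time, the measured TCP pose, the force and the opening at its end, in the units of the state.
- status.read_state(): the state, without advancing time (a new reading comes with each control period).
- viewer.capture(name): name is "side" or "top"; returns a dict with "image" (480x640x3 uint8, red, green, blue), "fx", "fy", "cx", "cy" (pixels), "k1" (the pictures are not rectified: a ray, as slopes to the right and down, at radius r is drawn at 1 + k1 r^2 times it, then the intrinsics apply), "R" (3x3) and "t" (3): a world point X has camera coordinates R X + t. Camera axes: x right, y down, z forward; pixel columns grow to the right and rows downward; lengths in m; the calibration is good to about 2 mm. A picture is of the moment at which its call begins. There is no depth.
- ticket.close_job(): hands the job in, once; it reports no verdict.
The state is a dict: "time_s": time; "q": joint angles; "qd": joint speeds; "tau": joint torques, N m; "ee_pos": TCP position; "eef_rot": TCP orientation; "force": force on the tool from outside, world axes, zero at the start; "wrist_torque": the same for the moment, N m; "opening": finger opening in m.
Only numpy, scipy, OpenCV 4.12 (cv2) and the standard library are available. Lean on these libraries where they do the work, as an engineer would, in place of code of your own. Each camera call takes 0.05 s, during which the arm holds its last target. There are 200 camera calls.

TASK

Tidy the cabinet top: put the round wooden stand on the grey runner exactly halfway between the clear box and the key holder, and stand the porcelain rabbit on the middle of it. Lay the clothes brush, bristles down, on the middle of the box's lid, lengthways along the lid, and stand the red cup, open end up, squarely in front of the key holder (on the side its hooks point to), leaving a 5 cm gap between cup and base plate. Do not let the rabbit topple, leave the little jar, the dish and the matchbox where they are, and let go of everything at the end.

Things in the scene. Friction and masses are not known exactly. Their poses are not given: they have to be found in the camera images.
- stand_mid (a point): Round light-wood display stand (loose, about 60 g): plain disc 60 mm across, 24 mm high, lying flat. Point at its centre, 12 mm above its underside; z up.
- rabbit_mid (a point): Small white porcelain rabbit (loose, about 110 g): round body 41 mm across with upright sides from 8 to 44 mm above its flat foot (38 mm across), then head and two laid-back ears, 78 mm high in all; the muzzle stands out at most 25 mm from the axis. Point on the body's axis 36 mm above the foot; z up, it looks along its own -x.
- cup_mid (a point): Red hard silicone cup without handle (loose, about 90 g, stiff enough to squeeze), standing open end up: 60 mm across at the rim, slightly narrower at the foot, wall 4 mm, 75 mm high. Point on its axis half-way up, 37.5 mm above the foot; z up.
- brush_mid (a point): White plastic clothes brush without handle (loose, about 90 g), lying bristles down: 130 mm long (its x), 40 mm wide (its y), 32 mm high; white back 18 mm thick above a stiff black bristle block 14 mm high, 112 x 32 mm. Point at its centre, 16 mm above its underside; z up. Either way round is the same.
- box: Clear plastic storage box with clip-on lid, closed, holding some spools; does not move. Lid 144 mm long (its y) and 100 mm wide (its x), flat, milky grey-blue plastic with a white edge (only the walls are clear); top of the lid 70 mm above the cabinet top; grey clips on the two short ends (152 mm over the clips). Origin at the centre of its underside on the cabinet top (z = 0); z up.
- key_holder: Silver metal keyring holder, does not move: base plate 60 mm (its x) by 100 mm (its y), 8 mm thick, a post 15 mm behind its centre (+x) and a cross-bar 114 mm up with three hooks pointing to its own -x, its front, towards the robot's side; two key bunches hang there. Origin at the centre of the base plate's underside on the cabinet top; z up.
- runner_mid (a point): Middle of the thin grey runner, 660 mm long (its y) and 150 mm wide (its x), flush on the cabinet top (no height to speak of), on which box and key holder stand, one towards each end. The point lies on the cabinet top (z = 0), halfway between the origins of box and key holder; z up.
- balm: Small amber jar with metal cap, bystander (loose): 34 mm across, 30 mm high, standing in front of the box. Origin at the centre of its underside.
- dish: Small blue ceramic dish, bystander (loose): 60 mm across, 18 mm high. Origin at the centre of its underside.
- matchbox: Matchbox, bystander (loose): 36 x 52 x 15 mm. Origin at the centre of its underside.
Mind the look-alikes: they are no part of the job. Leave any blue or turquoise look-alike of the part that bears brush_mid alone.

How it is judged:
By the outcome, as a careful person would: the job done as asked, in the order asked, and still so for the second after the job is handed in, with the robot touching nothing.
It also fails if it takes over 102 s, if anything falls off the work surface, if the arm or the gripper's body presses on something with over 40 N, if the wrist force passes 120 N, or if a joint passes its speed limit or range.

## Working session

There is one attempt and no reset: what is moved stays moved. The work goes in short steps, Python scripts to look and compute and a tool call to move; the robot and the scene stay as the last step left them, time stands still between calls to the robot, and variables do not carry over. Pictures are saved under pics/ and viewed, about 12 in all and at most 16, crops included, and the job is handed in when it is done.

Besides the shell and the picture viewer there is one more tool, called after "Emit:" as name(argument=value, ...), one argument or row to a line, values as JSON. servo_tool: Moves the arm, as the interface text tells. Shifts and turns lie within -1 to 1; 1 stands for 0.03 m of shift or 4 degrees of turn. Its arguments: {"type":"object","properties":{"rows":{"type":"array"},"squeeze":{"type":"number"}},"required":["rows"]}

```bash
mkdir -p pics; cat > h.py <<'E'
import numpy as np, cv2, pickle
from bench import status, viewer, ticket
def cap(n,tag):
    c=viewer.capture(n); cv2.imwrite(f'pics/{tag}.png',c['image'][:,:,::-1]); pickle.dump(c,open(f'pics/{tag}.pkl','wb')); return c
def load(tag): return pickle.load(open(f'pics/{tag}.pkl','rb'))
def crop(tag,x,y,w,h,s,out):
    im=cv2.imread(f'pics/{tag}.png')[y:y+h,x:x+w]; cv2.imwrite(f'pics/{out}.png',cv2.resize(im,None,fx=s,fy=s,interpolation=cv2.INTER_CUBIC))
def p2w(c,u,v,z):
    d=np.array([(u-c['cx'])/c['fx'],(v-c['cy'])/c['fy']]); s=d.copy()
    for _ in range(20): s=d/(1+c['k1']*(s@s))
    R=np.array(c['R']);t=np.array(c['t']); o=-R.T@t; r=R.T@np.array([s[0],s[1],1]); return o+r*(z-o[2])/r[2]
def w2p(c,X):
    p=np.array(c['R'])@np.array(X)+c['t']; s=p[:2]/p[2]; s=s*(1+c['k1']*(s@s)); return np.array([c['fx']*s[0]+c['cx'],c['fy']*s[1]+c['cy']])
E
python3 - <<'E'
from h import *
for n in('top','side'):
    c=cap(n,n+'0'); print(n,-np.array(c['R']).T@c['t'],c['fx'],c['k1'],np.round(c['R'],2).tolist())
s=status.read_state();print(s['time_s'],s['ee_pos'],s['eef_rot'],s['opening'])
E
```

```text
top [ 0.27638184 -0.03973956  1.65397634] 621.9952186207046 -0.20159429247014934 [[0.03, -1.0, -0.01], [-1.0, -0.03, -0.09], [0.09, 0.01, -1.0]]
side [0.40170742 0.7456594  0.88089431] 567.8991405177626 -0.03510339804089601 [[-1.0, -0.04, 0.0], [-0.03, 0.72, -0.69], [0.03, -0.69, -0.72]]
0.1 [ 0.25113513 -0.57186936  0.23063257] [-6.00680876e-04  9.78673671e-01  2.05420222e-01 -1.32228536e-04] 0.08519645919601553
```

View pics/top0.png

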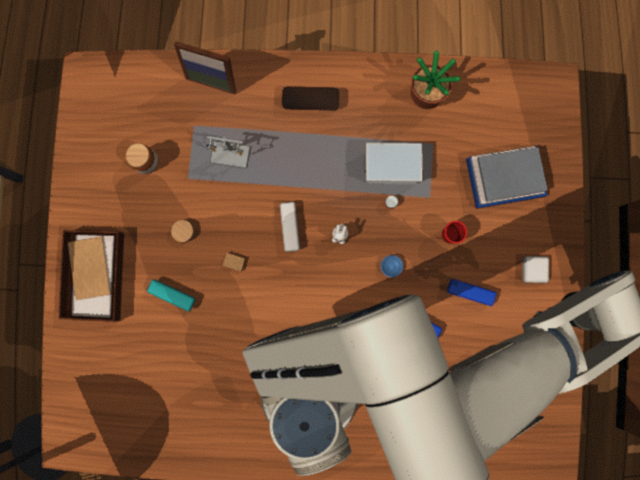

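View pics/side0.png

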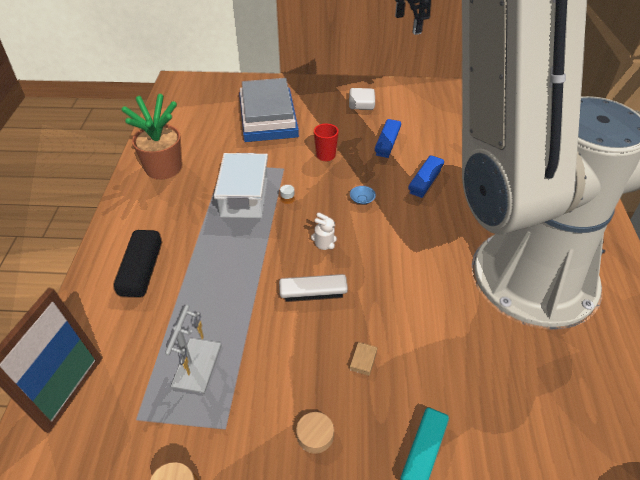

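```bash
python3 - <<'E'
from h import *
crop('top0',120,120,180,140,4.4,'c1'); crop('top0',330,120,150,130,5,'c2'); crop('side0',270,110,130,200,3,'c3')
E
```

```text
(no output)
```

View pics/c1.png

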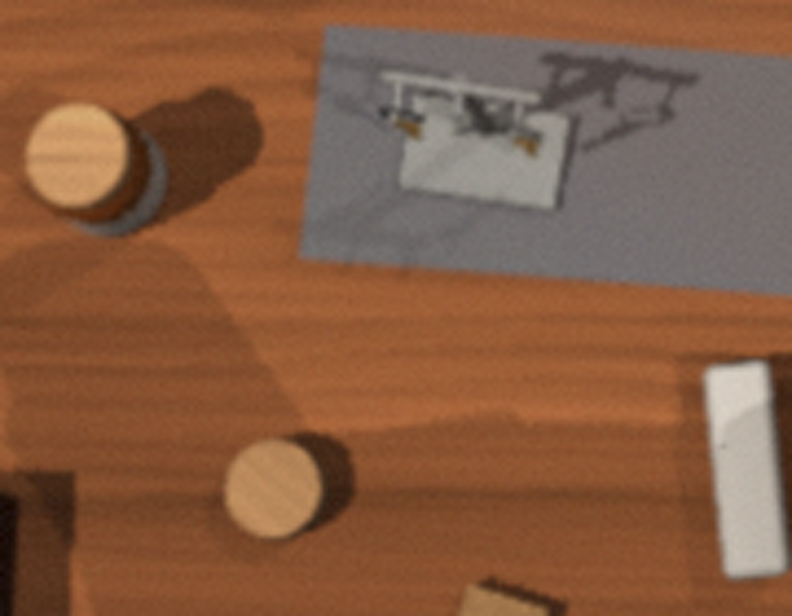

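View pics/c2.png

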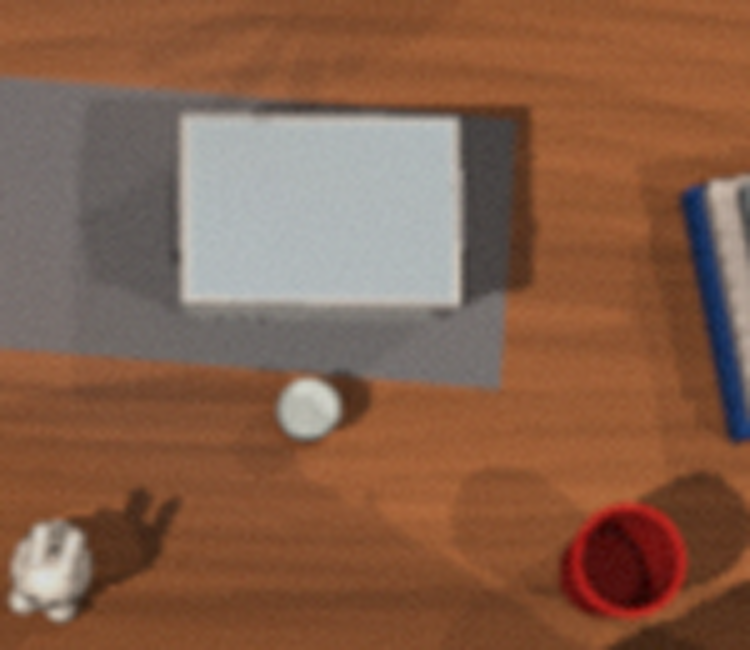

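View pics/c3.png

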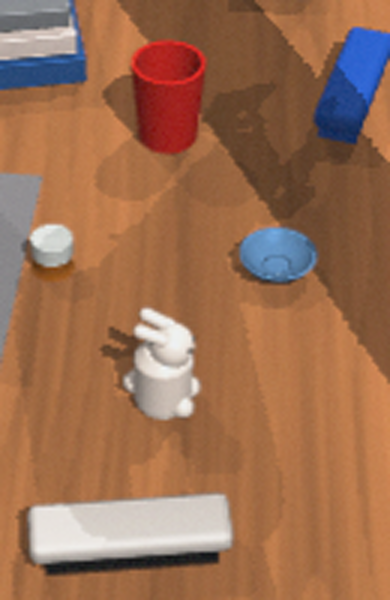

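```bash
cat > m.py <<'E'
from h import *
T=load('top0');S=load('side0')
a=lambda l,z:np.array([p2w(T,120+x/4.4,120+y/4.4,z) for x,y in l])
b=lambda l,z:np.array([p2w(T,330+x/5,120+y/5,z) for x,y in l])
s=lambda l,z:np.array([p2w(S,270+x/3,110+y/3,z) for x,y in l])
np.set_printoptions(precision=4,suppress=True)
def rect(n,P): # order: LT,RT,RB,LB in image
    P=P[:,:2]; l=(P[1]+P[2]-P[0]-P[3])/2; w=(P[3]+P[2]-P[0]-P[1])/2
    print(n,P.mean(0),'len',np.hypot(*l),np.degrees(np.arctan2(l[1],l[0])),'wid',np.hypot(*w),np.degrees(np.arctan2(w[1],w[0])))
rect('box',b([(181,114),(460,116),(462,305),(181,304)],.07))
rect('runner',np.vstack([a([(325,25)],0),b([(517,120),(499,387)],0),a([(301,258)],0)]))
k=a([(401,187),(557,208),(575,112)],.008); k4=k[0]+k[2]-k[1]
rect('key',np.array([k4,k[2],k[1],k[0]]))
rect('brush',a([(706,368),(768,362),(786,574),(726,577)],.032))
print('stand',a([(274,488)],.024),'alt',p2w(S,315,430,.024))
print('cup top',b([(630,559)],.075),'side',s([(169,63)],.075))
print('rabbit top', b([(52,563)],.055),b([(52,575)],.03),'side foot',s([(164,405)],0), s([(164,355)],.044))
print('balm',b([(309,408)],.03),'dish',p2w(T,392,266,.018))
E
python3 m.py
```

```text
box [ 0.621  -0.2058] len 0.14630141084045925 -88.5161462006231 wid 0.10067050142053326 -179.08090061848716
runner [0.6333 0.0137] len 0.6593538656147686 -93.09259100778935 wid 0.1488702614294694 176.9269684812863
key [0.6454 0.2308] len 0.09836337210985091 -96.6611210731397 wid 0.061230967403112686 172.03723312120613
brush [0.4481 0.0627] len 0.03654397418023431 -84.26805429866272 wid 0.12692307149954993 -173.02460269312664
stand [[0.4306 0.35   0.024 ]] alt [0.4264 0.3556 0.024 ]
cup top [[ 0.442  -0.3675  0.075 ]] side [[ 0.4365 -0.3601  0.075 ]]
rabbit top [[ 0.434  -0.0704  0.055 ]] [[ 0.4301 -0.071   0.03  ]] side foot [[ 0.4279 -0.0619  0.    ]] [[ 0.4285 -0.068   0.044 ]]
balm [[ 0.5223 -0.2047  0.03  ]] dish [ 0.3528 -0.2093  0.018 ]
```

Candidates for the stand are the low wooden disc at top (182,230) and the taller jar with a wooden lid at (141,156); I choose the disc. For the brush there is the white one at (290,226), the blue ones at (472,292) and (435,330), the teal one at (170,295) and the white cube at (536,269); I choose (290,226), where the crop shows bristles down. The rabbit is at (340,234), and the only cup is the red one at (455,232), standing open end up.

Emit:
servo_tool(
  rows=[
    {"xyz":[0.2,1,0],"turn":-0.3,"grip":100},
    {"xyz":[0.2,1,0],"turn":-0.3,"grip":100},
    {"xyz":[0.2,1,0],"turn":-0.3,"grip":100},
    {"xyz":[0.2,1,0],"turn":-0.3,"grip":100},
    {"xyz":[0.2,1,0],"turn":-0.3,"grip":100},
    {"xyz":[0.2,1,0],"turn":-0.3,"grip":100},
    {"xyz":[0.2,1,0],"turn":-0.3,"grip":100},
    {"xyz":[0.2,1,0],"turn":-0.3,"grip":100},
    {"xyz":[0.2,1,0],"turn":-0.3,"grip":100},
    {"xyz":[0.2,1,0],"turn":-0.3,"grip":100},
    {"xyz":[0.2,1,0],"turn":-0.3,"grip":100},
    {"xyz":[0.2,1,0],"turn":-0.3,"grip":100},
    {"xyz":[0.2,1,0],"turn":-0.3,"grip":100},
    {"xyz":[0.2,1,0],"turn":-0.3,"grip":100},
    {"xyz":[0.2,1,0],"turn":-0.3,"grip":100},
    {"xyz":[0.2,1,0],"turn":-0.3,"grip":100},
    {"xyz":[0.2,1,0],"turn":-0.3,"grip":100},
    {"xyz":[0.2,1,0],"turn":-0.3,"grip":100},
    {"xyz":[0.2,1,0],"turn":-0.3,"grip":100},
    {"xyz":[0.2,1,0],"turn":-0.3,"grip":100},
  ],
  squeeze=40,
)

```text
time_s: 2.1
ee_pos: [0.3712, 0.029, 0.2312]
eef_rot: [0.0, 1.0, -0.003, 0.0]
force: [1.1, 0.7, -0.4]
opening: 0.0855
```

Emit:
servo_tool(
  rows=[
    {"xyz":[0.18,0.98,0],"turn":0,"grip":100},
    {"xyz":[0.18,0.98,0],"turn":0,"grip":100},
    {"xyz":[0.18,0.98,0],"turn":0,"grip":100},
    {"xyz":[0.18,0.98,0],"turn":0,"grip":100},
    {"xyz":[0.18,0.98,0],"turn":0,"grip":100},
    {"xyz":[0.18,0.98,-0.8],"turn":0,"grip":100},
    {"xyz":[0.18,0.98,-0.8],"turn":0,"grip":100},
    {"xyz":[0.18,0.98,-0.8],"turn":0,"grip":100},
    {"xyz":[0.18,0.98,-0.8],"turn":0,"grip":100},
    {"xyz":[0.18,0.98,-0.8],"turn":0,"grip":100},
    {"xyz":[0.18,0.98,-0.8],"turn":0,"grip":100},
    {"xyz":[0,0,0],"turn":0,"grip":100},
    {"xyz":[0,0,0],"turn":0,"grip":100},
  ],
)

```text
time_s: 3.4
ee_pos: [0.4299, 0.3509, 0.0864]
eef_rot: [0.001, 1.0, -0.002, -0.001]
force: [-0.6, 0.0, 0.2]
opening: 0.0852
```

```bash
python3 - <<'E'
from h import *
s=status.read_state();print(s['time_s'],s['ee_pos'],s['eef_rot'],s['opening'],s['force'])
c=cap('side','side1');t=cap('top','top1')
a=cv2.imread('pics/side1.png')[180:480,170:470]; b=cv2.imread('pics/top1.png')[100:400,90:390]
# overlay nothing; montage
cv2.imwrite('pics/m1.png',cv2.resize(np.hstack([a,b]),None,fx=1.33,fy=1.33))
print(w2p(c,s['ee_pos']),w2p(t,s['ee_pos']))
E
```

```text
3.4 [0.42994217 0.35086198 0.08641793] [ 8.11422601e-04  9.99997372e-01 -1.94838663e-03 -8.95247294e-04] 0.08515586858882228 [-0.55211636  0.03819602  0.18051254]
[312.58731375 408.74142399] [176.36098354 228.72059456]
```

View pics/m1.png

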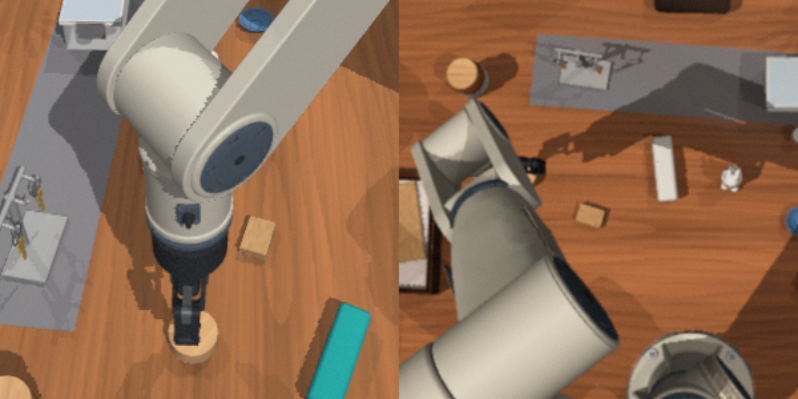

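Emit:
servo_tool(
  rows=[
    {"xyz":[0,0,-0.8],"turn":0,"grip":100},
    {"xyz":[0,0,-0.8],"turn":0,"grip":100},
    {"xyz":[0,0,-0.6],"turn":0,"grip":100},
    {"xyz":[0,0,-0.4],"turn":0,"grip":100},
    {"xyz":[0,0,-0.15],"turn":0,"grip":100},
    {"xyz":[0,0,0],"turn":0,"grip":100},
  ],
)

```text
time_s: 4.1
ee_pos: [0.4308, 0.3508, 0.0051]
eef_rot: [0.0, 1.0, -0.003, 0.0]
force: [0.2, -0.1, -0.1]
opening: 0.0854
```

Emit:
servo_tool(
  rows=[
    {"xyz":[0,0,0],"turn":0,"grip":40},
    {"xyz":[0,0,0],"turn":0,"grip":40},
    {"xyz":[0,0,0],"turn":0,"grip":40},
    {"xyz":[0,0,0],"turn":0,"grip":40},
    {"xyz":[0,0,0],"turn":0,"grip":40},
    {"xyz":[0,0,0],"turn":0,"grip":40},
    {"xyz":[0,0,0],"turn":0,"grip":40},
    {"xyz":[0,0,0],"turn":0,"grip":40},
  ],
)

```text
time_s: 4.9
ee_pos: [0.4313, 0.3516, 0.006]
eef_rot: [-0.0, 1.0, -0.003, 0.001]
force: [-0.5, -1.4, 6.2]
opening: 0.0581
```

Emit:
servo_tool(
  rows=[
    {"xyz":[0,0,0.95],"turn":0,"grip":40},
    {"xyz":[0,0,0.95],"turn":0,"grip":40},
    {"xyz":[0,0,0.95],"turn":0,"grip":40},
    {"xyz":[0,0,0.95],"turn":0,"grip":40},
    {"xyz":[0,-0.94,0],"turn":0,"grip":40},
    {"xyz":[0,-0.94,0],"turn":0,"grip":40},
    {"xyz":[0,-0.94,0],"turn":0,"grip":40},
    {"xyz":[0,-0.94,0],"turn":0,"grip":40},
    {"xyz":[0,-0.94,0],"turn":0,"grip":40},
    {"xyz":[0.96,-0.94,0],"turn":0,"grip":40},
    {"xyz":[0.96,-0.94,0],"turn":0,"grip":40},
    {"xyz":[0.96,-0.94,0],"turn":0,"grip":40},
    {"xyz":[0.96,-0.94,0],"turn":0,"grip":40},
    {"xyz":[0.96,-0.94,0],"turn":0,"grip":40},
    {"xyz":[0.96,-0.94,0],"turn":0,"grip":40},
    {"xyz":[0.96,-0.94,0],"turn":0,"grip":40},
    {"xyz":[0,0,-0.8],"turn":0,"grip":40},
    {"xyz":[0,0,-0.8],"turn":0,"grip":40},
    {"xyz":[0,0,-0.8],"turn":0,"grip":40},
    {"xyz":[0,0,0],"turn":0,"grip":40},
  ],
)

```text
time_s: 6.9
ee_pos: [0.63, 0.0126, 0.0442]
eef_rot: [0.0, 1.0, -0.003, -0.003]
force: [-0.7, -0.9, -0.8]
opening: 0.0583
```

```bash
python3 - <<'E'
from h import *
s=status.read_state();print(s['time_s'],s['ee_pos'],s['opening'],s['force'])
c=cap('side','side2');t=cap('top','top2')
a=cv2.imread('pics/side2.png')[180:360,180:360]; b=cv2.imread('pics/top2.png')[90:270,220:400]
cv2.imwrite('pics/m2.png',cv2.resize(np.hstack([a,b]),None,fx=2.2,fy=2.2,interpolation=cv2.INTER_CUBIC))
E
```

```text
6.9 [0.62998009 0.01258924 0.04419908] 0.0583018557128541 [-0.72922805 -0.93922659 -0.76283231]
```

View pics/m2.png

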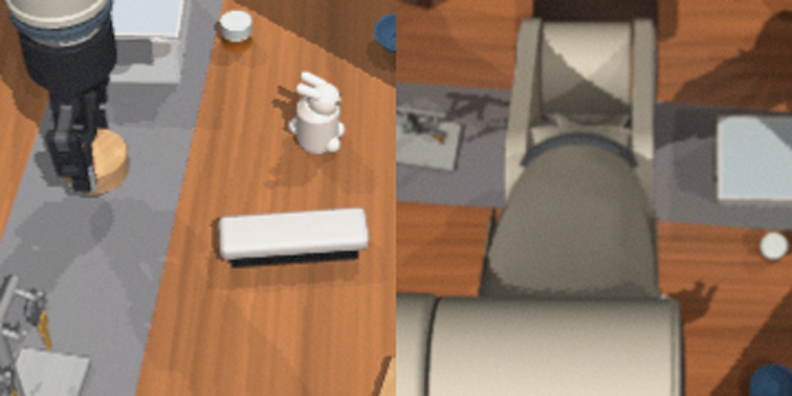

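```bash
python3 - <<'E'
from h import *
c=load('side2'); f=lambda X:(w2p(c,X)-[180,180])*2.2
x,y,z=.630,.0126,.0442
print('disc top if centred',f([x,y,z+.012+.01]),'edges',f([x-.03,y,z+.02]),f([x+.03,y,z+.02]),'near finger tip',f([x,y+.031,z+.009]),f([x,y+.031,z]))
for u,v in((128,160),(65,170)):print(p2w(c,180+u/2.2,180+v/2.2,z+.015))
E
python3 - <<'E'
import sys;sys.path.insert(0,'.')
import os;os.chdir('.')
from h import *
crop('side2',190,215,70,60,10,'c4')
E
```

```text
disc top if centred [ 86.53415404 146.43993453] edges [120.54792336 149.16132198] [ 53.17801651 146.77119944] near finger tip [ 82.47424262 182.69287381] [ 83.80305152 189.38507031]
[0.59272955 0.0206169  0.0592    ]
[0.64611697 0.0348939  0.0592    ]
```

View pics/c4.png

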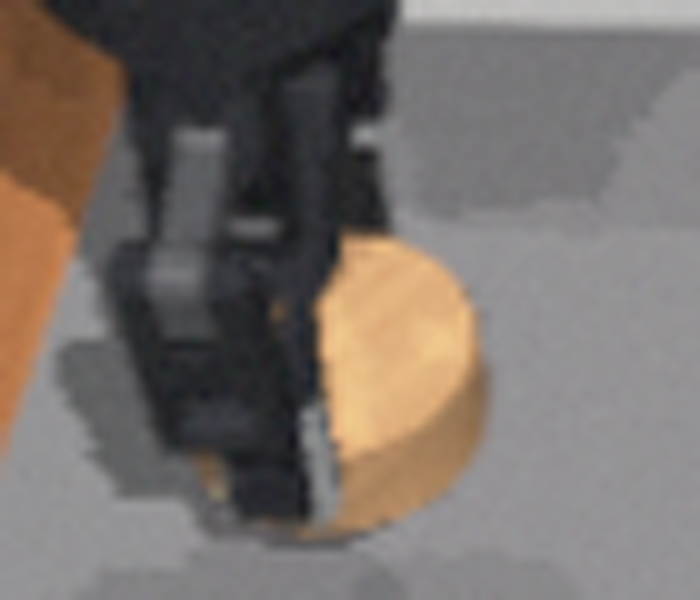

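Emit:
servo_tool(
  rows=[
    {"xyz":[0,0,-0.6],"turn":0,"grip":40},
    {"xyz":[0,0,-0.4],"turn":0,"grip":40},
    {"xyz":[0,0,-0.2],"turn":0,"grip":40},
    {"xyz":[0,0,0],"turn":0,"grip":40},
    {"xyz":[0,0,0],"turn":0,"grip":40},
  ],
)

```text
time_s: 7.5
ee_pos: [0.6326, 0.0128, 0.0113]
eef_rot: [-0.0, 1.0, -0.003, 0.0]
force: [0.2, 0.0, -0.6]
opening: 0.0582
```

Emit:
servo_tool(
  rows=[
    {"xyz":[0,0,-0.1],"turn":0,"grip":40},
    {"xyz":[0,0,-0.08],"turn":0,"grip":40},
    {"xyz":[0,0,0],"turn":0,"grip":40},
  ],
)

```text
time_s: 7.8
ee_pos: [0.6327, 0.0127, 0.0061]
eef_rot: [-0.0, 1.0, -0.003, 0.0]
force: [-0.5, -0.1, 5.1]
opening: 0.0577
```

Emit:
servo_tool(
  rows=[
    {"xyz":[0,0,0],"turn":0,"grip":75},
    {"xyz":[0,0,0],"turn":0,"grip":100},
    {"xyz":[0,0,0],"turn":0,"grip":100},
    {"xyz":[0,0,0],"turn":0,"grip":100},
    {"xyz":[0,0,0],"turn":0,"grip":100},
    {"xyz":[0,0,0.6],"turn":0,"grip":100},
    {"xyz":[0,0,1],"turn":0,"grip":100},
    {"xyz":[0,0,1],"turn":0,"grip":100},
    {"xyz":[0,0,1],"turn":0,"grip":100},
    {"xyz":[-1,-0.4,0.4],"turn":0,"grip":100},
    {"xyz":[-1,-0.4,0],"turn":0,"grip":100},
    {"xyz":[-1,-0.4,0],"turn":0,"grip":100},
    {"xyz":[-1,-0.4,0],"turn":0,"grip":100},
    {"xyz":[-1,-0.4,0],"turn":0,"grip":100},
    {"xyz":[-1,-0.4,0],"turn":0,"grip":100},
    {"xyz":[-0.8,-0.3,0],"turn":0,"grip":100},
    {"xyz":[0,0,0],"turn":0,"grip":100},
    {"xyz":[0,0,0],"turn":0,"grip":100},
  ],
)

```text
time_s: 9.6
ee_pos: [0.4287, -0.0684, 0.1257]
eef_rot: [0.0, 1.0, -0.003, 0.001]
force: [0.9, 0.2, 0.8]
opening: 0.0854
```

```bash
python3 - <<'E'
from h import *
s=status.read_state();print(s['time_s'],s['ee_pos'],s['opening'],s['force'])
c=cap('side','side3');t=cap('top','top3')
a=cv2.imread('pics/side3.png')[190:310,190:350]; b=cv2.imread('pics/top3.png')[110:230,230:390]
cv2.imwrite('pics/m3.png',cv2.resize(np.hstack([a,b]),None,fx=2.5,fy=2.5,interpolation=cv2.INTER_CUBIC))
E
```

```text
9.6 [ 0.42867542 -0.068437    0.12574163] 0.08535947506511857 [0.85020623 0.24707609 0.8455234 ]
```

View pics/m3.png

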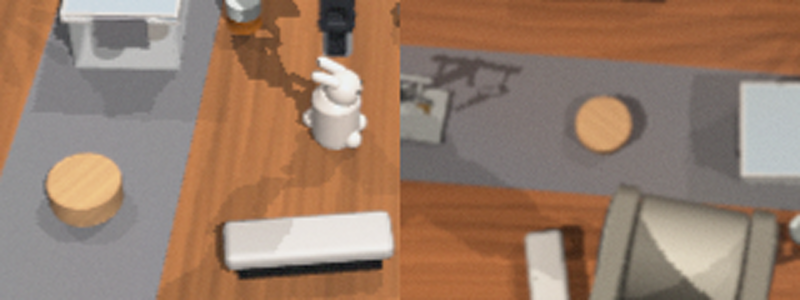

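```bash
python3 - <<'E'
from h import *
T=load('top3');S=load('side3')
def blob(c,x,y,w,h):
    hsv=cv2.cvtColor(c['image'][y:y+h,x:x+w],cv2.COLOR_RGB2HSV); m=((hsv[...,1]>90)&(hsv[...,2]>90)).astype(np.uint8)
    ct=max(cv2.findContours(m,0,2)[0],key=cv2.contourArea); (u,v),r=cv2.minEnclosingCircle(ct); print(u+x,v+y,r,[i+j for i,j in zip(cv2.boundingRect(ct),(x,y,0,0))]); return u+x,v+y
u,v=blob(T,295,140,36,36); print('blob',p2w(T,u,v,.024)); print('eye',p2w(T,311.4,160,.024))
print('side',p2w(S,190+85/2.5,190+176/2.5,.024), 'bias stand0',p2w(load('side0'),315,430,.024))
f=lambda X:(w2p(S,X)-190)*2.5
print('tip near',f([.4287,-.068+.045,.1257]),'rabbit body at TCP',f([.4287,-.068,.044]),f([.4287,-.068,.0]), 'stand at rel .6327',f([.6327,.0127,.024]))
E
```

```text
311.2462692260742 159.48507499694824 11.517658233642578 [300, 149, 23, 23]
blob [0.63116978 0.0115025  0.024     ]
eye [0.62977499 0.01105038 0.024     ]
side [0.62623647 0.01130816 0.024     ] bias stand0 [0.42639938 0.35559387 0.024     ]
tip near [334.74758959  63.21307854] rabbit body at TCP [336.37773031  95.82225782] [336.00309926 132.14083709] stand at rel .6327 [ 76.67962665 177.02430977]
```

Emit:
servo_tool(
  rows=[
    {"xyz":[0,0,-0.8],"turn":0,"grip":100},
    {"xyz":[0,0,-0.8],"turn":0,"grip":100},
    {"xyz":[0,0,-0.8],"turn":0,"grip":100},
    {"xyz":[0,0,-0.7],"turn":0,"grip":100},
    {"xyz":[0,0,-0.4],"turn":0,"grip":100},
    {"xyz":[0,0,-0.2],"turn":0,"grip":100},
    {"xyz":[0,0,0],"turn":0,"grip":90},
    {"xyz":[0,0,0],"turn":0,"grip":80},
    {"xyz":[0,0,0],"turn":0,"grip":72},
    {"xyz":[0,0,0],"turn":0,"grip":66},
  ],
  squeeze=25,
)

```text
time_s: 10.7
ee_pos: [0.4289, -0.0683, 0.0151]
eef_rot: [0.0, 1.0, -0.003, 0.001]
force: [-0.6, -0.6, -0.5]
opening: 0.0565
```

Emit:
servo_tool(
  rows=[
    {"xyz":[0,0,0],"turn":0,"grip":61},
    {"xyz":[0,0,0],"turn":0,"grip":58},
    {"xyz":[0,0,0],"turn":0,"grip":55},
    {"xyz":[0,0,0],"turn":0,"grip":52},
    {"xyz":[0,0,0],"turn":0,"grip":49},
    {"xyz":[0,0,0],"turn":0,"grip":46},
    {"xyz":[0,0,0],"turn":0,"grip":43},
    {"xyz":[0,0,0],"turn":0,"grip":38},
    {"xyz":[0,0,0],"turn":0,"grip":32},
    {"xyz":[0,0,0],"turn":0,"grip":28},
    {"xyz":[0,0,0],"turn":0,"grip":28},
  ],
)

```text
time_s: 11.8
ee_pos: [0.4284, -0.0683, 0.0145]
eef_rot: [0.0, 1.0, -0.002, 0.0]
force: [-0.6, -0.5, 5.2]
opening: 0.0396
```

```bash
python3 - <<'E'
from h import *
s=status.read_state();print(s['time_s'],s['ee_pos'],s['opening'],s['force'])
c=cap('side','side4')
crop('side4',280,180,80,80,7,'c5')
f=lambda X:(w2p(c,X)-[280,180])*7
x,y,z=s['ee_pos'];print(f([x,y+.021,z+.01]),f([x,y,0.044]),f([x,y,0]))
E
```

```text
11.8 [ 0.42835932 -0.06828221  0.01454849] 0.03961557505932772 [-0.55914    -0.54015144  5.20228557]
[309.67976367 435.05585538] [313.05544959 337.65384425] [311.9748267 439.3473543]
```

View pics/c5.png

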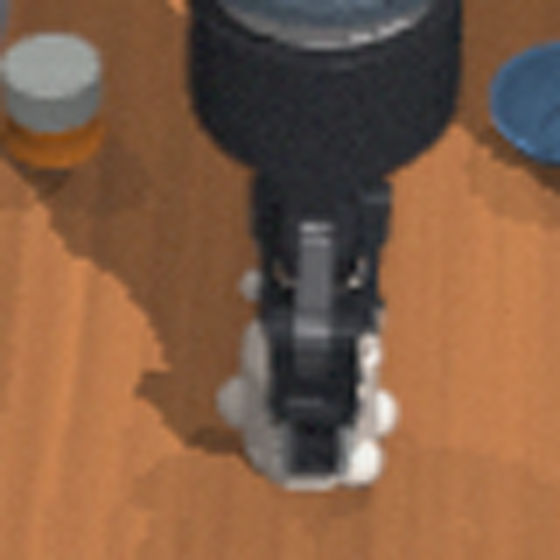

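Emit:
servo_tool(
  rows=[
    {"xyz":[0,0,0.5],"turn":0,"grip":28},
    {"xyz":[0,0,0.9],"turn":0,"grip":28},
    {"xyz":[0,0,0.9],"turn":0,"grip":28},
    {"xyz":[0,0,0.4],"turn":0,"grip":28},
    {"xyz":[0.4,0.15,0],"turn":0,"grip":28},
    {"xyz":[0.8,0.3,0],"turn":0,"grip":28},
    {"xyz":[0.8,0.3,0],"turn":0,"grip":28},
    {"xyz":[0.8,0.3,0],"turn":0,"grip":28},
    {"xyz":[0.8,0.3,0],"turn":0,"grip":28},
    {"xyz":[0.8,0.3,0],"turn":0,"grip":28},
    {"xyz":[0.8,0.3,0],"turn":0,"grip":28},
    {"xyz":[0.8,0.3,0],"turn":0,"grip":28},
    {"xyz":[0.5,0.3,0],"turn":0,"grip":28},
    {"xyz":[0.2,0.15,0],"turn":0,"grip":28},
    {"xyz":[0,0,-0.5],"turn":0,"grip":28},
    {"xyz":[0,0,-0.6],"turn":0,"grip":28},
    {"xyz":[0,0,-0.3],"turn":0,"grip":28},
    {"xyz":[0,0,0],"turn":0,"grip":28},
    {"xyz":[0,0,0],"turn":0,"grip":28},
  ],
)

```text
time_s: 13.75
ee_pos: [0.6288, 0.0125, 0.0531]
eef_rot: [0.0, 1.0, -0.003, -0.0]
force: [-0.2, 0.2, -1.1]
opening: 0.0396
```

```bash
python3 - <<'E'
from h import *
s=status.read_state();print(s['time_s'],s['ee_pos'],s['opening'],s['force'])
c=cap('side','side5')
crop('side5',180,190,90,90,6.5,'c6')
f=lambda X:(w2p(c,X)-[180,190])*6.5
x,y,z=s['ee_pos'];print(f([x,y+.021,z+.01]),f([x,y,z-.0145]), 'stand top',f([.6262,.0113,.024]))
E
```

```text
13.75 [0.62882896 0.01250656 0.05305973] 0.03956186715946436 [-0.16084678  0.21415815 -1.13383899]
[249.08328595 427.21713123] [271.09458273 428.8405885 ] stand top [286.12213939 457.58422874]
```

View pics/c6.png

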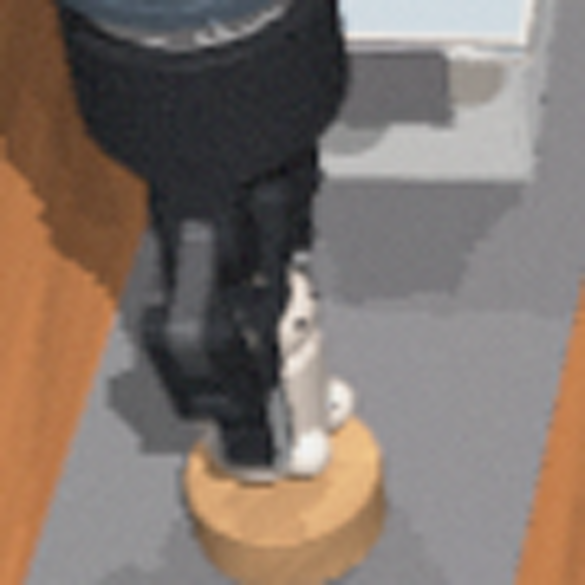

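```bash
python3 - <<'E'
from h import *
c=load('side5'); f=lambda X:(w2p(c,X)-[180,190])*6.5
print(f([.6288,.0125,.024]),f([.6188,.0125,.024]))
E
```

```text
[277.08223353 460.2297714 ] [309.42567895 461.40572932]
```

Emit:
servo_tool(
  rows=[
    {"xyz":[-0.08,0,-0.15],"turn":0,"grip":28},
    {"xyz":[0,0,-0.15],"turn":0,"grip":28},
    {"xyz":[0,0,-0.1],"turn":0,"grip":28},
    {"xyz":[0,0,-0.05],"turn":0,"grip":28},
    {"xyz":[0,0,0],"turn":0,"grip":28},
    {"xyz":[0,0,0],"turn":0,"grip":28},
  ],
)

```text
time_s: 14.4
ee_pos: [0.627, 0.0127, 0.0399]
eef_rot: [-0.0, 1.0, -0.003, 0.0]
force: [0.4, -0.2, -1.1]
opening: 0.0398
```

Emit:
servo_tool(
  rows=[
    {"xyz":[0,0,-0.03],"turn":0,"grip":28},
    {"xyz":[0,0,-0.02],"turn":0,"grip":28},
    {"xyz":[0,0,0],"turn":0,"grip":28},
    {"xyz":[0,0,0],"turn":0,"grip":28},
  ],
)

```text
time_s: 14.8
ee_pos: [0.6271, 0.0128, 0.0386]
eef_rot: [-0.0, 1.0, -0.003, 0.0]
force: [-0.3, -0.6, 2.5]
opening: 0.0392
```

Emit:
servo_tool(
  rows=[
    {"xyz":[0,0,0],"turn":0,"grip":50},
    {"xyz":[0,0,0],"turn":0,"grip":60},
    {"xyz":[0,0,0],"turn":0,"grip":80},
    {"xyz":[0,0,0],"turn":0,"grip":100},
    {"xyz":[0,0,0],"turn":0,"grip":100},
    {"xyz":[0,0,0],"turn":0,"grip":100},
    {"xyz":[0,0,0.4],"turn":0,"grip":100},
    {"xyz":[0,0,0.8],"turn":0,"grip":100},
    {"xyz":[0,0,1],"turn":0,"grip":100},
    {"xyz":[0,0,1],"turn":0,"grip":100},
    {"xyz":[0,0,0.4],"turn":0,"grip":100},
    {"xyz":[-1,0.3,0],"turn":0.4,"grip":100},
    {"xyz":[-1,0.3,0],"turn":0.4,"grip":100},
    {"xyz":[-1,0.3,0],"turn":0.4,"grip":100},
    {"xyz":[-1,0.3,0],"turn":0.4,"grip":100},
    {"xyz":[-1,0.3,0],"turn":0,"grip":100},
    {"xyz":[-1,0.2,0],"turn":0,"grip":100},
    {"xyz":[0,0,-0.5],"turn":0,"grip":100},
    {"xyz":[0,0,-0.5],"turn":0,"grip":100},
    {"xyz":[0,0,0],"turn":0,"grip":100},
  ],
)

```text
time_s: 16.8
ee_pos: [0.4455, 0.0637, 0.1152]
eef_rot: [0.0, 0.999, 0.053, -0.001]
force: [0.5, -0.0, 0.3]
opening: 0.0855
```

```bash
python3 - <<'E'
from h import *
s=status.read_state();print(s['time_s'],s['ee_pos'],s['opening'],s['force'])
c=cap('side','side6');t=cap('top','top6')
a=cv2.imread('pics/side6.png')[190:340,190:390]; b=cv2.imread('pics/top6.png')[110:260,230:430]
cv2.imwrite('pics/m6.png',cv2.resize(np.hstack([a,b]),None,fx=2,fy=2,interpolation=cv2.INTER_CUBIC))
f=lambda X:(w2p(c,X)-[190,190])*2
x,y,z=s['ee_pos'];print(f([x,y+.045,z]),'brush mid top',f([x,y,.032]))
E
```

```text
16.8 [0.44545104 0.0636579  0.11520824] 0.08553757078225245 [ 0.52058309 -0.00184451  0.33679633]
[242.39874763 163.74974042] brush mid top [245.92701921 183.39996936]
```

View pics/m6.png

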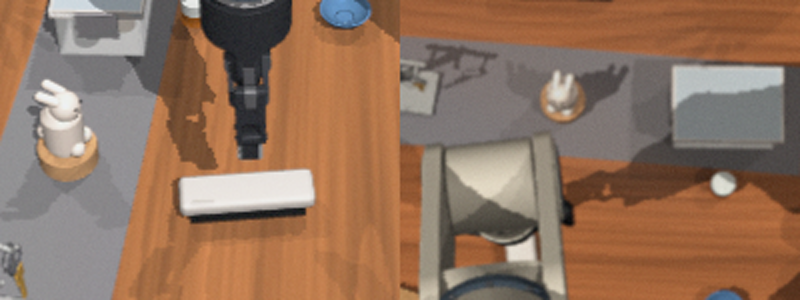

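Emit:
servo_tool(
  rows=[
    {"xyz":[0,0,-0.8],"turn":0,"grip":100},
    {"xyz":[0,0,-0.8],"turn":0,"grip":100},
    {"xyz":[0,0,-0.8],"turn":0,"grip":100},
    {"xyz":[0,0,-0.6],"turn":0,"grip":100},
    {"xyz":[0,0,-0.4],"turn":0,"grip":100},
    {"xyz":[0,0,0],"turn":0,"grip":80},
    {"xyz":[0,0,0],"turn":0,"grip":65},
    {"xyz":[0,0,0],"turn":0,"grip":55},
    {"xyz":[0,0,0],"turn":0,"grip":45},
    {"xyz":[0,0,0],"turn":0,"grip":30},
    {"xyz":[0,0,0],"turn":0,"grip":25},
    {"xyz":[0,0,0],"turn":0,"grip":25},
    {"xyz":[0,0,0],"turn":0,"grip":25},
  ],
  squeeze=40,
)

```text
time_s: 18.2
ee_pos: [0.4477, 0.0638, 0.0155]
eef_rot: [-0.0, 0.999, 0.053, 0.001]
force: [-1.3, -1.1, 7.9]
opening: 0.0394
```

Emit:
servo_tool(
  rows=[
    {"xyz":[0,0,0.5],"turn":0,"grip":25},
    {"xyz":[0,0,1],"turn":0,"grip":25},
    {"xyz":[0,0,1],"turn":1,"grip":25},
    {"xyz":[0,0,1],"turn":1,"grip":25},
    {"xyz":[0,0,1],"turn":1,"grip":25},
    {"xyz":[0.335,-0.52,0],"turn":1,"grip":25},
    {"xyz":[0.335,-0.52,0],"turn":1,"grip":25},
    {"xyz":[0.335,-0.52,0],"turn":1,"grip":25},
    {"xyz":[0.335,-0.52,0],"turn":1,"grip":25},
    {"xyz":[0.335,-0.52,0],"turn":1,"grip":25},
    {"xyz":[0.335,-0.52,0],"turn":1,"grip":25},
    {"xyz":[0.335,-0.52,0],"turn":1,"grip":25},
    {"xyz":[0.335,-0.52,0],"turn":1,"grip":25},
    {"xyz":[0.335,-0.52,0],"turn":1,"grip":25},
    {"xyz":[0.335,-0.52,0],"turn":1,"grip":25},
    {"xyz":[0.335,-0.52,0],"turn":1,"grip":25},
    {"xyz":[0.335,-0.52,0],"turn":1,"grip":25},
    {"xyz":[0.335,-0.52,0],"turn":1,"grip":25},
    {"xyz":[0.335,-0.52,0],"turn":1,"grip":25},
    {"xyz":[0.335,-0.52,0],"turn":1,"grip":25},
  ],
)

```text
time_s: 20.2
ee_pos: [0.5979, -0.1709, 0.15]
eef_rot: [0.0, 0.776, 0.631, 0.0]
force: [0.2, 1.0, -0.6]
opening: 0.0389
```

Emit:
servo_tool(
  rows=[
    {"xyz":[0.165,-0.27,0],"turn":0.8,"grip":25},
    {"xyz":[0.165,-0.27,0],"turn":0.8,"grip":25},
    {"xyz":[0.165,-0.27,0],"turn":0.8,"grip":25},
    {"xyz":[0.165,-0.27,0],"turn":0.8,"grip":25},
    {"xyz":[0,0,-0.4],"turn":0,"grip":25},
    {"xyz":[0,0,-0.4],"turn":0,"grip":25},
    {"xyz":[0,0,-0.4],"turn":0,"grip":25},
    {"xyz":[0,0,0],"turn":0,"grip":25},
    {"xyz":[0,0,0],"turn":0,"grip":25},
    {"xyz":[0,0,0],"turn":0,"grip":25},
  ],
)

```text
time_s: 21.2
ee_pos: [0.6177, -0.2025, 0.1137]
eef_rot: [0.0, 0.701, 0.713, 0.0]
force: [-0.2, 0.3, -0.6]
opening: 0.0392
```

```bash
python3 - <<'E'
from h import *
s=status.read_state();print(s['time_s'],s['ee_pos'],s['eef_rot'],s['opening'],s['force'])
c=cap('side','side7');crop('side7',180,120,130,100,6,'c7')
f=lambda X:(w2p(c,X)-[180,120])*6
x,y,z=s['ee_pos'];zb=z-.0155
for d in(-.065,.065):print('brush end top',f([x,y+d,zb+.032]),'back under',f([x-.02,y+d,zb+.014]))
print('lid corners',[f(X+[.07]).round().tolist() for X in([.571,-.1338],[.671,-.1338],[.571,-.2778],[.671,-.2778])])
E
```

```text
21.2 [ 0.61769525 -0.20254357  0.11365931] [1.71772513e-04 7.01496423e-01 7.12672948e-01 9.24316712e-05] 0.03923405820393605 [-0.2451357   0.31474786 -0.56691471]
brush end top [376.18651774  79.1317051 ] back under [434.52696261 120.34631222]
brush end top [322.429468   308.19907572] back under [385.84619816 350.23034368]
lid corners [[471.0, 451.0], [189.0, 442.0], [517.0, 195.0], [256.0, 188.0]]
```

View pics/c7.png

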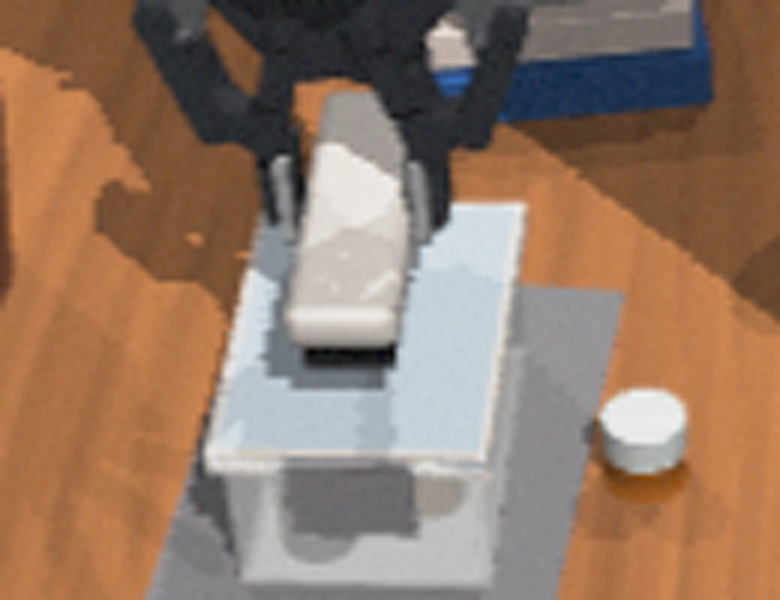

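```bash
python3 - <<'E'
from h import *
np.set_printoptions(precision=4,suppress=True)
c=load('side7');g=lambda u,v,z:p2w(c,180+u/6,120+v/6,z)[:2]
print('lid',g(487,457,.07),g(208,457,.07),g(525,206,.07))
for q in((290,300),(312,180),(328,100),(402,300),(410,190),(382,100)):print(q,g(*q,.127),g(*q,.107))
f=lambda X:(w2p(c,X)-[180,120])*6
x,y,z=.6177,-.2025,.1137
print('pads',[f([x+d,y,z+h]) .round() for d in(-.0195,.0195) for h in(0,.019)])
E
```

```text
lid [ 0.5651 -0.1308] [ 0.663  -0.1262] [ 0.5672 -0.2715]
(290, 300) [ 0.6304 -0.1451] [ 0.6364 -0.1687]
(312, 180) [ 0.633  -0.2112] [ 0.6392 -0.2366]
(328, 100) [ 0.6344 -0.2583] [ 0.6406 -0.285 ]
(402, 300) [ 0.592  -0.1469] [ 0.5971 -0.1705]
(410, 190) [ 0.5974 -0.2072] [ 0.6026 -0.2324]
(382, 100) [ 0.6147 -0.2593] [ 0.6203 -0.2859]
pads [array([409., 228.]), array([404., 185.]), array([301., 224.]), array([295., 182.])]
```

Emit:
servo_tool(
  rows=[
    {"xyz":[0,0.07,-0.3],"turn":-0.37,"grip":25},
    {"xyz":[0,0,-0.3],"turn":0,"grip":25},
    {"xyz":[0,0,-0.2],"turn":0,"grip":25},
    {"xyz":[0,0,-0.08],"turn":0,"grip":25},
    {"xyz":[0,0,0],"turn":0,"grip":25},
    {"xyz":[0,0,0],"turn":0,"grip":25},
  ],
)

```text
time_s: 21.85
ee_pos: [0.6176, -0.2006, 0.087]
eef_rot: [0.0, 0.711, 0.704, 0.0]
force: [0.0, 0.0, -0.7]
opening: 0.0392
```

Emit:
servo_tool(
  rows=[
    {"xyz":[0,0,-0.04],"turn":0,"grip":25},
    {"xyz":[0,0,-0.03],"turn":0,"grip":25},
    {"xyz":[0,0,0],"turn":0,"grip":25},
    {"xyz":[0,0,0],"turn":0,"grip":25},
  ],
)

```text
time_s: 22.25
ee_pos: [0.6177, -0.2007, 0.0856]
eef_rot: [0.0, 0.711, 0.704, 0.0]
force: [-1.2, 0.9, 5.7]
opening: 0.0392
```

Emit:
servo_tool(
  rows=[
    {"xyz":[0,0,0],"turn":0,"grip":60},
    {"xyz":[0,0,0],"turn":0,"grip":80},
    {"xyz":[0,0,0],"turn":0,"grip":100},
    {"xyz":[0,0,0],"turn":0,"grip":100},
    {"xyz":[0,0,0],"turn":0,"grip":100},
    {"xyz":[0,0,0.6],"turn":0,"grip":100},
    {"xyz":[0,0,1],"turn":0,"grip":100},
    {"xyz":[0,0,1],"turn":0,"grip":100},
    {"xyz":[-0.85,-0.78,0],"turn":0,"grip":100},
    {"xyz":[-0.85,-0.78,0],"turn":0,"grip":100},
    {"xyz":[-0.85,-0.78,0],"turn":0,"grip":100},
    {"xyz":[-0.85,-0.78,0],"turn":0,"grip":100},
    {"xyz":[-0.85,-0.78,0],"turn":0,"grip":100},
    {"xyz":[-0.85,-0.78,0],"turn":0,"grip":100},
    {"xyz":[-0.86,-0.76,0],"turn":0,"grip":100},
    {"xyz":[0,0,-0.8],"turn":0,"grip":100},
    {"xyz":[0,0,0],"turn":0,"grip":100},
    {"xyz":[0,0,0],"turn":0,"grip":100},
  ],
)

```text
time_s: 24.05
ee_pos: [0.4386, -0.3634, 0.1388]
eef_rot: [-0.001, 0.711, 0.704, 0.0]
force: [0.2, 0.0, 0.7]
opening: 0.0854
```

```bash
python3 - <<'E'
from h import *
s=status.read_state();print(s['time_s'],s['ee_pos'],s['eef_rot'],s['opening'],s['force'])
c=cap('side','side8');t=cap('top','top8')
a=cv2.imread('pics/side8.png')[100:220,200:360]; b=cv2.imread('pics/top8.png')[120:240,350:510]
cv2.imwrite('pics/m8.png',cv2.resize(np.hstack([a,b]),None,fx=2.5,fy=2.5,interpolation=cv2.INTER_CUBIC))
f=lambda X:(w2p(c,X)-[200,100])*2.5
x,y,z=s['ee_pos'];print('cup rim at tcp',f([x,y,.075]),'foot',f([x,y,0]))
E
```

```text
24.05 [ 0.43857652 -0.36343901  0.13883342] [-5.54708449e-04  7.10662757e-01  7.03532613e-01  1.08347376e-05] 0.08540748424486228 [0.18375905 0.00127277 0.74816246]
cup rim at tcp [313.82510032  75.35750743] foot [313.1881863  137.61075311]
```

View pics/m8.png

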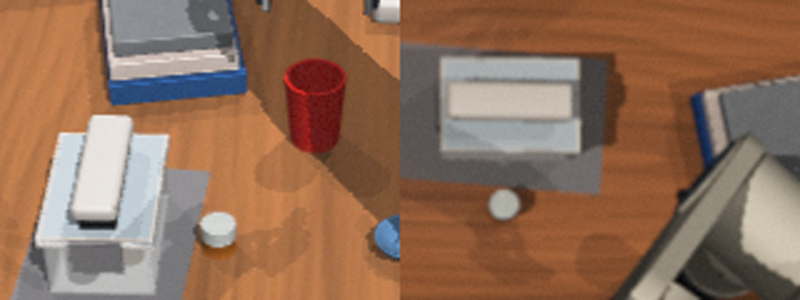

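Emit:
servo_tool(
  rows=[
    {"xyz":[0,0,-0.8],"turn":0,"grip":100},
    {"xyz":[0,0,-0.8],"turn":0,"grip":100},
    {"xyz":[0,0,-0.8],"turn":0,"grip":100},
    {"xyz":[0,0,-0.8],"turn":0,"grip":100},
    {"xyz":[0,0,-0.4],"turn":0,"grip":100},
    {"xyz":[0,0,0],"turn":0,"grip":90},
    {"xyz":[0,0,0],"turn":0,"grip":80},
    {"xyz":[0,0,0],"turn":0,"grip":72},
    {"xyz":[0,0,0],"turn":0,"grip":66},
    {"xyz":[0,0,0],"turn":0,"grip":60},
    {"xyz":[0,0,0],"turn":0,"grip":50},
    {"xyz":[0,0,0],"turn":0,"grip":50},
    {"xyz":[0,0,0],"turn":0,"grip":50},
  ],
  squeeze=30,
)

```text
time_s: 25.45
ee_pos: [0.4397, -0.3645, 0.0326]
eef_rot: [0.001, 0.711, 0.704, 0.0]
force: [0.8, 1.0, 5.2]
opening: 0.059
```

```bash
python3 - <<'E'
from h import *
np.set_printoptions(precision=4,suppress=True)
t=load('top8');g=lambda u,v,z:p2w(t,350+(u-400)/2.5,120+v/2.5,z)[:2]
print('lid',(g(440,57,.07)+g(580,57,.07)+g(580,152,.07)+g(440,152,.07))/4)
b=[g(447,82,.098),g(573,80,.098),g(574,118,.098),g(448,120,.098)];print('brush',sum(b)/4,b)
s=load('side8');h=lambda u,v,z:p2w(s,200+u/2.5,100+v/2.5,z)[:2]
print('side lid',h(37,243,.07),h(155,244,.07),h(169,137,.07),h(60,135,.07)); print('brush near',h(74,217,.095),h(115,220,.095),'far',h(88,118,.1),h(132,120,.1))
E
```

```text
lid [ 0.6214 -0.2053]
brush [ 0.6198 -0.2028] [array([ 0.6365, -0.1373]), array([ 0.6427, -0.2668]), array([ 0.603, -0.268]), array([ 0.5969, -0.139 ])]
side lid [ 0.6621 -0.123 ] [ 0.5628 -0.1265] [ 0.5668 -0.2699] [ 0.6665 -0.2681]
brush near [ 0.6289 -0.1293] [ 0.5944 -0.1272] far [ 0.6357 -0.2558] [ 0.5962 -0.2548]
```

Emit:
servo_tool(
  rows=[
    {"xyz":[0,0,0.5],"turn":0,"grip":50},
    {"xyz":[0,0,1],"turn":0,"grip":50},
    {"xyz":[0,0,1],"turn":0,"grip":50},
    {"xyz":[0,0.5,0.5],"turn":0,"grip":50},
    {"xyz":[0,1,0],"turn":0,"grip":50},
    {"xyz":[0,1,0],"turn":0,"grip":50},
    {"xyz":[0,1,0],"turn":0,"grip":50},
    {"xyz":[0,1,0],"turn":0,"grip":50},
    {"xyz":[0,1,0],"turn":0,"grip":50},
    {"xyz":[0,1,0],"turn":0,"grip":50},
    {"xyz":[0,1,0],"turn":0,"grip":50},
    {"xyz":[0,1,0],"turn":0,"grip":50},
    {"xyz":[0,1,0],"turn":0,"grip":50},
    {"xyz":[0,1,0],"turn":0,"grip":50},
    {"xyz":[0.2,1,0],"turn":0,"grip":50},
    {"xyz":[0.3,1,0],"turn":0,"grip":50},
    {"xyz":[0.3,1,0],"turn":0,"grip":50},
    {"xyz":[0.3,1,0],"turn":0,"grip":50},
    {"xyz":[0.3,1,0],"turn":0,"grip":50},
    {"xyz":[0.3,1,0],"turn":0,"grip":50},
  ],
)

```text
time_s: 27.45
ee_pos: [0.4902, 0.1326, 0.1224]
eef_rot: [0.0, 0.711, 0.704, 0.001]
force: [0.2, -0.4, -1.2]
opening: 0.0588
```

Emit:
servo_tool(
  rows=[
    {"xyz":[0.35,1,0],"turn":0,"grip":50},
    {"xyz":[0.35,1,0],"turn":0,"grip":50},
    {"xyz":[0.35,1,0],"turn":0,"grip":50},
    {"xyz":[0.36,0.8,0],"turn":0,"grip":50},
    {"xyz":[0,0,-0.8],"turn":0,"grip":50},
    {"xyz":[0,0,-0.8],"turn":0,"grip":50},
    {"xyz":[0,0,-0.6],"turn":0,"grip":50},
    {"xyz":[0,0,-0.4],"turn":0,"grip":50},
    {"xyz":[0,0,0],"turn":0,"grip":50},
    {"xyz":[0,0,0],"turn":0,"grip":50},
  ],
)

```text
time_s: 28.45
ee_pos: [0.5324, 0.2454, 0.0438]
eef_rot: [0.0, 0.711, 0.704, 0.0]
force: [-0.1, 0.6, -1.0]
opening: 0.059
```

```bash
python3 - <<'E'
from h import *
s=status.read_state();print(s['time_s'],s['ee_pos'],s['eef_rot'],s['opening'],s['force'])
c=cap('side','side9');t=cap('top','top9')
a=cv2.imread('pics/side9.png')[270:420,140:340]; b=cv2.imread('pics/side9.png')[170:320,180:330]
cv2.imwrite('pics/m9.png',np.hstack([cv2.resize(a,None,fx=2.28,fy=2.28,interpolation=2),cv2.resize(b,None,fx=2.28,fy=2.28,interpolation=2)]))
f=lambda X:(w2p(c,X)-[140,270])*2.28
x,y,z=s['ee_pos'];print('cup rim at tcp',f([x,y,z+.0425]),'foot',f([x,y,z-.0326]))
E
```

```text
28.45 [0.53243291 0.24537478 0.04383731] [1.47248145e-04 7.10664616e-01 7.03530827e-01 3.97590151e-04] 0.05899761584318034 [-0.06007289  0.61565517 -1.00492373]
cup rim at tcp [258.3783279  172.77504169] foot [266.78378882 226.90614314]
```

View pics/m9.png

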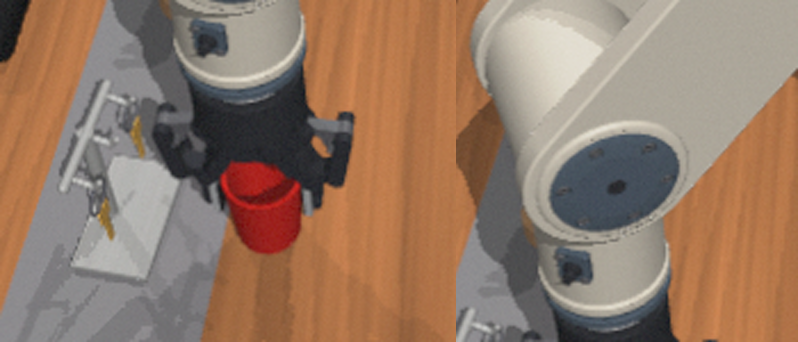

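```bash
python3 - <<'E'
from h import *
np.set_printoptions(precision=4,suppress=True)
c=load('side9');h=lambda u,v,z:p2w(c,140+u/2.28,270+v/2.28,z)[:2]
A=h(148,281,.008);B=h(181,180,.008);C=h(72,268,.008);print(A,B,C,np.linalg.norm(B-A),np.linalg.norm(C-A))
y1=np.degrees(np.arctan2(*(A-B)[::-1]))-90; y2=np.degrees(np.arctan2(*(C-A)[::-1])); print('yaw',y1,y2)
for y in (-6,-7,-8):
  r=np.radians(y);X=np.array([np.cos(r),np.sin(r)]);Y=np.array([-X[1],X[0]]); ctr=A+.03*X-.05*Y; print(y,'ctr',ctr,'cup tgt',ctr-.109*X)
print('cup side', h(261,180,.0863), 'pred tcp .5324 .2454')
E
```

```text
[0.6149 0.2926] [0.6049 0.2055] [0.6733 0.285 ] 0.0876531810719689 0.05889018381118199
yaw -6.545341239456022 -7.457595448382711
-6 ctr [0.6395 0.2398] cup tgt [0.5311 0.2511]
-7 ctr [0.6386 0.2393] cup tgt [0.5304 0.2526]
-8 ctr [0.6377 0.2389] cup tgt [0.5297 0.2541]
cup side [0.5298 0.2512] pred tcp .5324 .2454
```

Emit:
servo_tool(
  rows=[
    {"xyz":[0,0,-0.15],"turn":0,"grip":50},
    {"xyz":[0,0,-0.15],"turn":0,"grip":50},
    {"xyz":[0,0,-0.07],"turn":0,"grip":50},
    {"xyz":[0,0,0],"turn":0,"grip":50},
    {"xyz":[0,0,0],"turn":0,"grip":50},
  ],
)

```text
time_s: 29.05
ee_pos: [0.5322, 0.2454, 0.0326]
eef_rot: [0.0, 0.711, 0.704, 0.0]
force: [-2.2, -1.0, 11.2]
opening: 0.0592
```

Emit:
servo_tool(
  rows=[
    {"xyz":[0,0,0.05],"turn":0,"grip":65},
    {"xyz":[0,0,0],"turn":0,"grip":80},
    {"xyz":[0,0,0],"turn":0,"grip":90},
    {"xyz":[0,0,0],"turn":0,"grip":100},
    {"xyz":[0,0,0],"turn":0,"grip":100},
    {"xyz":[0,0,0],"turn":0,"grip":100},
    {"xyz":[0,0,0.5],"turn":0,"grip":100},
    {"xyz":[0,0,0.9],"turn":0,"grip":100},
    {"xyz":[0,0,1],"turn":0,"grip":100},
    {"xyz":[0,0,1],"turn":0,"grip":100},
    {"xyz":[0,0,1],"turn":0,"grip":100},
    {"xyz":[-0.8,0.3,0],"turn":0,"grip":100},
    {"xyz":[-0.8,0.3,0],"turn":0,"grip":100},
    {"xyz":[-0.8,0.3,0],"turn":0,"grip":100},
    {"xyz":[-0.8,0.3,0],"turn":0,"grip":100},
    {"xyz":[-0.6,0.3,0],"turn":0,"grip":100},
    {"xyz":[-0.3,0.3,0],"turn":0,"grip":100},
    {"xyz":[0,0,0],"turn":0,"grip":100},
    {"xyz":[0,0,0],"turn":0,"grip":100},
  ],
)

```text
time_s: 30.95
ee_pos: [0.4097, 0.2996, 0.1658]
eef_rot: [0.0, 0.71, 0.704, 0.001]
force: [0.9, 0.8, 0.4]
opening: 0.0852
```

```bash
python3 - <<'E'
from h import *
s=status.read_state();print(s['time_s'],s['ee_pos'],s['opening'],s['force'])
c=cap('side','side10');t=cap('top','top10')
def piece(n,x,y,w,h,W,H):return cv2.resize(cv2.imread(f'pics/{n}.png')[y:y+h,x:x+w],(W,H),interpolation=2)
up=np.hstack([piece('top10',190,120,160,120,400,300),piece('top10',300,120,160,120,400,300)])
lo=np.hstack([piece('side10',140,300,160,120,400,300),piece('side10',180,200,107,80,400,300)])
cv2.imwrite('pics/m10.png',np.vstack([up,lo]))
E
```

```text
30.95 [0.40965376 0.29956248 0.16580471] 0.08521178977052093 [0.93047744 0.76554766 0.41305044]
```

View pics/m10.png

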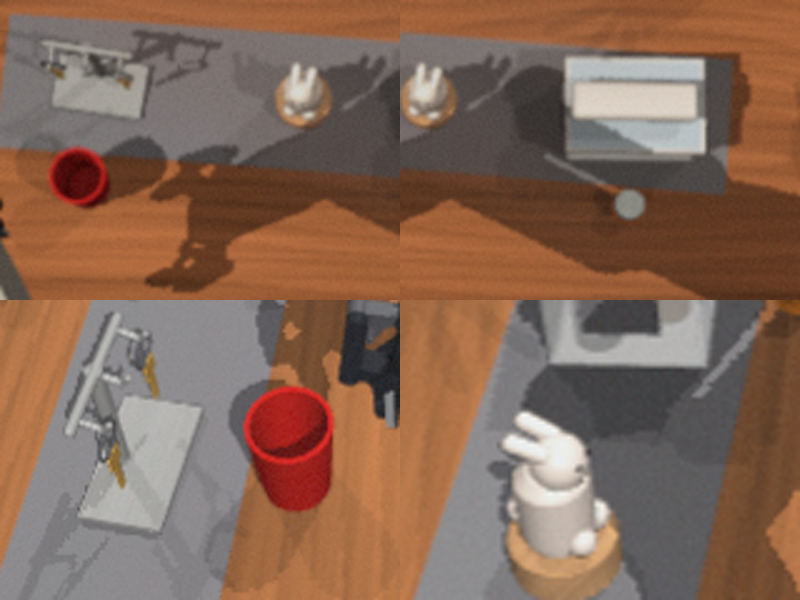

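```bash
python3 - <<'E'
from h import *
np.set_printoptions(precision=4,suppress=True)
t=load('top10');c=load('side10')
cup=p2w(t,190+79/2.5,120+176.5/2.5,.075)[:2]
g=lambda u,v:p2w(t,190+u/2.5,120+v/2.5,.008)[:2]
h=lambda u,v,z:p2w(c,140+u/2.5,300+(v-300)/2.5,z)[:2]
cs=h(289,431,.075)
P=[h(202,407,.008),h(160,531,.008),h(79,517,.008),h(125,396,.008)]
for n,ctr,cu in(('top',np.array([.6454,.2308]),cup),('side',sum(P)/4,cs)):
  r=np.radians(-7);X=np.array([np.cos(r),np.sin(r)]);Y=np.array([-X[1],X[0]]);d=cu-ctr
  print(n,ctr,cu,'front',-d@X,'gap',-d@X-.06,'lateral',d@Y)
print('front edge now top',g(53,106),g(140,118))
b=lambda u,v,z:p2w(t,300+(u-400)/2.5,120+v/2.5,z)[:2]
L=sum(b(*q,.07) for q in((566,57),(705,58),(705,153),(566,152)))/4;B=sum(b(*q,.098) for q in((573,83),(697,82),(698,118),(574,120)))/4
print('lid',L,'brush',B)
p=lambda n,u,v,z:p2w(t,u,v,z)
print('balm',b(629,204,.03))
# stand base: visible rim of top disc
print('stand top',p2w(t,190+303/2.5,120+101/2.5,.024)[:2])
E
```

```text
top [0.6454 0.2308] [0.5331 0.2395] front 0.11250877874052781 gap 0.05250877874052781 lateral -0.005060472937417405
side [0.6392 0.2384] [0.529  0.2506] front 0.11085851831918969 gap 0.050858518319189694 lateral -0.0012570715253007348
front edge now top [0.621  0.2837] [0.6095 0.1878]
lid [ 0.6209 -0.2058] brush [ 0.619  -0.2028]
balm [ 0.5223 -0.2042]
stand top [0.6287 0.0116]
```

```bash
python3 -c "
from h import *
print(ticket.close_job())"
```

```text
the job is handed in; nothing more can be done
None
```

The job is done and handed in at about 31 s: stand, rabbit, brush and cup were placed in the order asked. Everything is released and the arm is clear. No verdict came back, so the results below are from my last camera checks:

- **Stand:** it is about 1 mm off the midpoint along the runner and 2–4 mm off across it, towards the robot. I did not correct this.
- **Rabbit:** it stands upright, within about 1 mm of the stand's middle across the runner.
- **Brush:** it lies bristles down along the lid. It is about 2 mm off across the lid and about 3 mm off along it (3–5 mm in an earlier pair of views), and within about 1.5° of the lid's long side. I left that as it was.
- **Cup:** it stands open end up in front of the key holder with a gap of 51–52 mm. The cameras disagree on how far it is off to the side: about 1 mm in the side view, 5 mm in the top view.
- **Camera disagreement:** throughout, the two cameras differed by about 5 mm in absolute position, so I relied on distances measured within one picture.
- **Bystanders:** I re-measured the jar and it had not moved. The dish and matchbox were never touched, but I did not re-measure them.

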